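Feed a microplate into the heat sealer with the push stick

TASK

Load the microplate into the hot plate sealer: with the push stick behind it, feed it along the bed, under the hinged guard flap and on until you feel it come up snugly against the back stop, then push no harder, and never touch the plate or the sealer with the gripper. Then draw the stick out so that the flap hangs shut, and lay the stick flat on the bench, off the sealer's bed. Leave the other things where they are.

Things in the scene. Friction and masses are not known exactly. Their poses are not given: they have to be found in the camera images.
- sealer: Fixed white benchtop heat sealer for microplates. +x is the feed direction, z up; origin on the bench under the middle of its front face (x = 0). In front a nose 100 mm high, 201 mm wide with a clear roof, x = 0 to 70 mm; behind it the housing, x = 70 to 360 mm, 222 mm high, its film roll up to 321 mm. The opening in the face is 101 mm wide, 44 mm high over the bed.
- bed_end (a point): Middle of the outer end of the aluminium infeed bed, on its surface, 40 mm above the bench. The bed reaches from here 260 mm to the front face, 170 mm wide. Two guides, 12 mm high, funnel from 149 mm apart near this end to 89 mm apart 50 mm before the face, then run straight in.
- mouth (a point): Middle of the sealer's front face, on the bed surface (40 mm above the bench). The back stop inside, out of sight, was set for an earlier job: the face of its rubber buffer is anywhere from 166 to 190 mm in from here, to be found by feel. The rubber gives about 1 mm for 8 N. With the plate home the front of the stick's head is 128 mm short of that face, 38 to 62 mm in.
- flap (a joint): Clear hinged guard flap just behind the opening, hinge 12 mm inside and 38 mm above the bed, 31 mm long. 0 = hanging shut, grows (rad) as the plate or stick swings it inward; falls shut by its own weight once nothing is under it.
- plate: White 96-well microplate, 127.8 x 85.5 x 14.4 mm, about 70 g, thin brittle plastic that cracks if pushed with more than 25 N; standing loose and a little askew on the outer part of the bed between the guides. Origin at the centre of its underside; x along its long side, roughly the feed direction.
- stick: Push stick lying flat on the bench: aluminium bar 20 mm wide, 12 mm thick, 236 mm long, with a white cross-head (64 mm wide, 14 mm long, 12 mm thick) at the front and an upright grey handle block on top. About 220 g. Origin on its underside below the handle's middle; +x towards the head, z up. The bar reaches 60 mm behind the origin.
- stick_grip (a point): Centre of the push stick's handle block, 34 mm above the stick's underside; the block is 64 mm long (stick x), 18 mm wide, and stands from 12 to 56 mm above the underside: grip it across its width, from above.
- stick_tip (a point): Middle of the flat front face of the cross-head, 180 mm in front of the handle's middle and 6 mm above the underside.
- pipette: Pipette lying on the bench, 230 mm long, 29 mm thick. A bystander; the origin is on the bench between its body and its shaft.
- tip_box: Pipette-tip box 124 x 86 x 69 mm, a bystander. Origin under its centre.
- tube_rack: Tube rack 100 x 200 x 44 mm, a bystander. Origin under its centre.
- reagent: Reagent bottle, 64 mm across, 130 mm high, a bystander. Origin under its centre.
- shoe_nose (a point): Nose of a sprung slippery shoe inside, at the left guide (+y of the sealer), 100 mm in. It presses the plate against the right guide: getting past it takes up to 10 N, with the plate's front edge 80 to 100 mm in; from there to the stop the plate drags with a steady 1 to 6 N, sometimes sticking for a moment (friction varies).
- plate_nose (a point): Middle of the plate's front (leading) edge, 63.9 mm ahead of the plate's origin and 8 mm above its underside.

How it is judged:
On the way, in this order (a step that is already met when the one before it is completed fails the run):
1. the plate's leading edge has gone in under the guard, pushed by the stick (x of plate in the frame of sealer above -0.05 m and contact force between stick and plate above 0.2 N).
2. the plate sits home, its front edge against the rubber face of the sealer's back stop (within 1.5 mm) (distance between plate_nose and buffer_c0 below 0.0075 m), for 0.2 s.
At the end, for the whole second after the job is handed in: The plate is square and home, its front edge within 1.5 mm of the back stop's rubber face; the stick is out, lying flat and still on the bench (not on the bed); the flap hangs shut (below 0.1 rad) (distance between plate_nose and buffer_c0 below 0.0075 m and angle between the x axis of plate and the x axis of sealer, either way round below 0.04 rad and value of joint flap below 0.1 rad and height (world z) of stick_grip below 0.045 m and angle between stick's own z axis and vertical below 0.1 rad and linear speed of each of stick, plate below 0.02 m/s); the robot touches nothing.
It fails at once if the stick pushes on the plate with more than 25 N (contact force between stick and plate above 25 N).
It fails at once if the gripper or arm touches the plate (contact force between any of the fingers, the arm and plate above 0.5 N).
It fails at once if the gripper or arm touches the sealer (contact force between any of the fingers, the arm and sealer above 1 N).
It fails at once if a bystander is moved by more than 15 mm (distance of any of pipette, tip_box, tube_rack, reagent from where it was at the start of the episode above 0.015 m).
It also fails if it takes over 67 s, if anything falls off the work surface, if the arm or the gripper's body presses on something with over 40 N, if the wrist force passes 120 N, or if a joint passes its speed limit or range.

ROBOT

A 6-joint arm with a two-finger parallel gripper is mounted at the origin on the work surface. World frame = base frame: x ahead of the robot, y to its left, z up, the work surface at z = 0. Lengths are in m, angles in rad, forces in N, time in s.
With the tool pointing down it reaches from about 0.35 to 0.775 m from the base axis. Payload 7.3 kg.
Tool frame: the origin (TCP) lies between the finger pads; the fingertips stand 17 mm ahead of it and the grasp point (between the pads) lies 2 mm behind it; z points along the fingers, y is the direction in which the jaws open and shut (so a half turn about z gives the same grasp; the last joint's range is limited). The gripper opens to 92 mm and grips with 3 to 60 N. Pads are 19 mm wide; open, the fingers measure 130 mm over their backs; the gripper's body (75 mm by 190 mm) begins 47 mm behind the grasp point.
Start: joints at [-1.303, 0.342, 1.524, -0, 1.275, -0.146], TCP at [0.211, -0.481, 0.244] pointing down, gripper open.
Joint ranges: [-2.53, 2.53], [-0.77, 2.02], [0.04, 2.7], [-1, 4.14], [0.28, 2.66], [-3.11, 3.11]. Speed limits (rad/s): [2.57, 2.57, 3.14, 3.14, 3.14, 3.14].

INTERFACE

Orientations are given as [roll, pitch, yaw] about the fixed x, y, z axes, in that order (R = Rz(yaw) Ry(pitch) Rx(roll)).
In Python, from cell import sensors, vision, hand_in gives the robot as it stands.
- The arm moves only by the tool step_arm, never from a script. Its argument "series" is a list of rows, each a list of 5 numbers: the opening, from 0 (shut) to 1 (fully open), then the shift along the world's x, y, z each as a share of 25 mm, from -1 to 1, then the turn about the world's z as a share of 0.08 rad, from -1 to 1. A call has 1 to 12 rows; each row shifts and turns the commanded pose from where the row before left it; what a row does not reach is not made up. A row lasts 1/10 s, in which the tool goes at most 50 mm and 8.59 degrees, less where a joint would pass 70% of its speed; a pose out of reach is approached as far as the arm can. A call with a number of a shift or a turn outside -1 to 1 is refused whole. A call with a gripper value outside its range is refused whole. The fingers move at their own pace and stop on an object; "squeeze" is the grip in N (left out, the last holds). Time passes only in rows, so rows that do not move let the fingers close. It gives the time, the measured TCP pose, the force and the opening at its end, in the units of the state.
- sensors.observe(): the state, without advancing time (a new reading comes with each control period).
- vision.read_camera(name): name is "scene" or "top" or "wrist"; returns a dict with "pixels" (480x640x3 uint8, blue, green, red), "range_z" (480x640 float32, m along the optical axis (not along the pixel's ray), 0 where there is no reading), "camera_matrix" (3x3 intrinsics, pixels), "pose" (4x4, takes a point from camera to world coordinates). Camera axes: x right, y down, z forward; pixel columns grow to the right and rows downward; lengths in m; the calibration is good to about 2 mm. A picture is of the moment at which its call begins.
- hand_in(): hands the job in, once; it reports no verdict.
The state is a dict: "time": time; "qpos": joint angles; "qvel": joint speeds; "joint_efforts": joint torques, N m; "tool_pos": TCP position; "tool_rot": TCP orientation; "contact_force": force on the tool from outside, world axes, zero at the start; "torque": the same for the moment, N m; "opening": finger opening in m.
Only numpy, scipy, OpenCV 4.12 (cv2) and the standard library are available. Lean on these libraries where they do the work, as an engineer would, in place of code of your own. Each camera call takes 0.05 s, during which the arm holds its last target.

## Working session

There is one attempt and no reset: what is moved stays moved. The work goes in short steps, Python scripts to look and compute and a tool call to move; the robot and the scene stay as the last step left them, time stands still between calls to the robot, and variables do not carry over. Pictures are saved under pics/ and viewed, and the job is handed in when it is done.

Besides the shell and the picture viewer there is one more tool, called after "Emit:" as name(argument=value, ...), one argument or row to a line, values as JSON. step_arm: Moves the arm, as the interface text tells. Its arguments: {"type":"object","properties":{"series":{"type":"array","items":{"type":"array","items":{"type":"number","minimum":-1,"maximum":1}}},"squeeze":{"type":"number"}},"required":["series"]}

```bash
mkdir -p pics; ls
python3 - <<'E'
from cell import sensors, vision
import cv2,numpy as np
print(sensors.observe())
for n in ["scene","top"]:
    d=vision.read_camera(n); cv2.imwrite(f"pics/{n}0.png",d["pixels"]); np.savez(f"pics/{n}0.npz",**d)
    print(n,d["camera_matrix"].tolist(),np.round(d["pose"],4).tolist())
E
```

```text
pics
{'time': 0.0, 'qpos': array([-1.30300041e+00,  3.42730511e-01,  1.52501349e+00, -7.82919274e-06,
        1.27537010e+00, -1.46024624e-01]), 'qvel': array([-0.0023859 , -0.00112373, -0.00016715, -0.00066735,  0.0004416 ,
       -0.00071254]), 'joint_efforts': array([-4.32237775e-04, -4.31237054e+01, -2.44223982e+01,  7.17594847e-02,
        5.59428404e-02, -1.65151228e-04]), 'tool_pos': array([ 0.21101497, -0.48032031,  0.24304212]), 'tool_rot': array([-3.14008630e+00, -2.13973949e-04,  4.13822665e-01]), 'contact_force': array([0.17404517, 0.36764305, 0.3728613 ]), 'torque': array([0.0358133 , 0.01850871, 0.02923652]), 'opening': 0.09216850941492255}
scene [[486.63906159690924, 0.0, 316.52770414999424], [0.0, 486.63906159690924, 229.76553094319868], [0.0, 0.0, 1.0]] [[-0.7858, 0.3291, -0.5237, 1.1676], [0.6185, 0.427, -0.6597, 0.8005], [0.0065, -0.8422, -0.5391, 0.6668], [0.0, 0.0, 0.0, 1.0]]
top [[568.7847287082104, 0.0, 318.3746770253775], [0.0, 568.7847287082104, 242.81729022705397], [0.0, 0.0, 1.0]] [[0.0267, -0.9914, 0.1279, 0.4929], [-0.9991, -0.0224, 0.0347, 0.0584], [-0.0315, -0.1288, -0.9912, 1.0863], [0.0, 0.0, 0.0, 1.0]]
```

View pics/scene0.png

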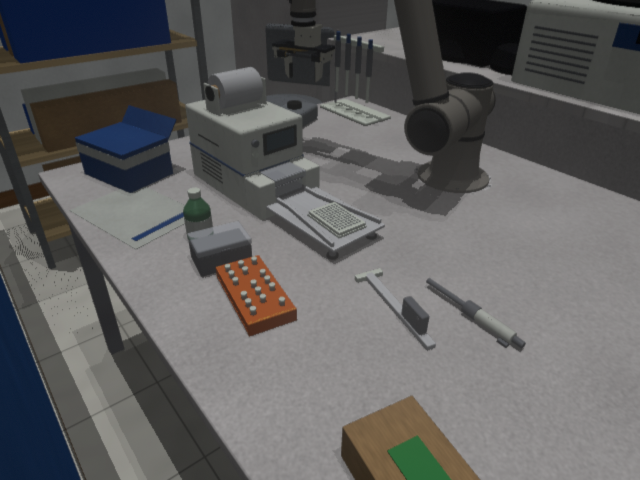

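View pics/top0.png

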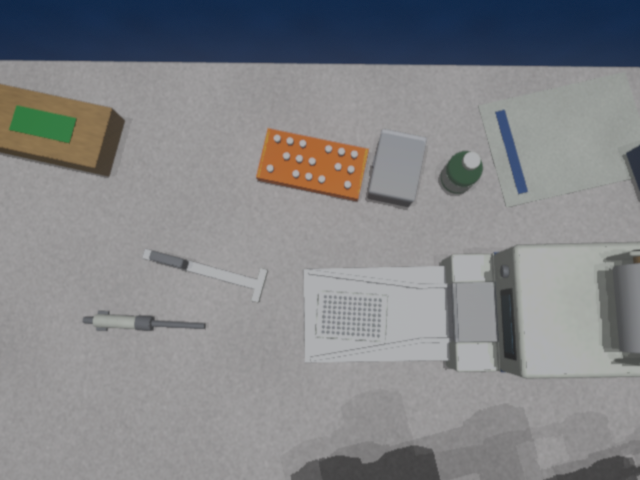

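The scene view shows the sealer, bed and plate, with the stick and pipette nearer the camera. In the top view, image right is world -y. The plate is at about (351,316), the bed's end at column 305, the stick head at (260,285) and the handle at (168,260). I'll zoom in next.

Run:
```python
import cv2,numpy as np
im=cv2.imread("pics/top0.png")
cv2.imwrite("pics/c1.png",cv2.resize(im[235:385,295:505],None,fx=3.8,fy=3.8,interpolation=cv2.INTER_CUBIC))
cv2.imwrite("pics/c2.png",cv2.resize(im[235:345,75:285],None,fx=3.8,fy=3.8,interpolation=cv2.INTER_CUBIC))
```

```text
(no output)
```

View pics/c1.png

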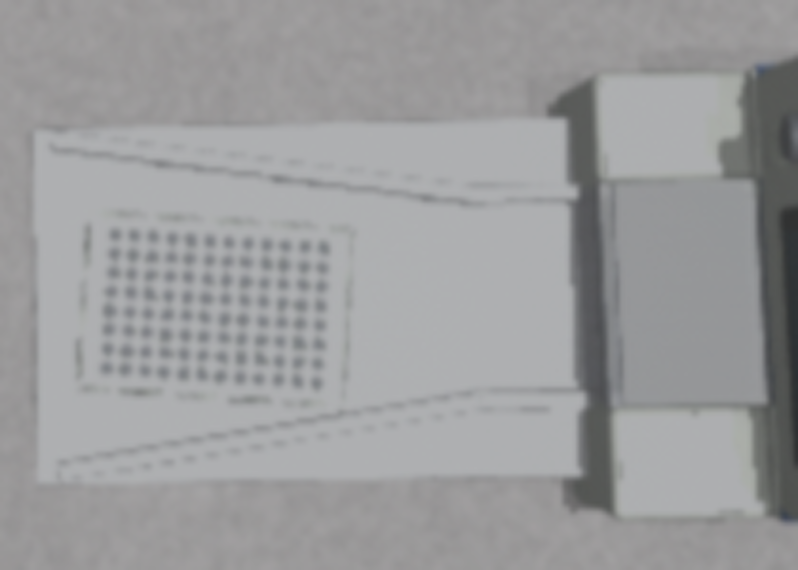

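View pics/c2.png

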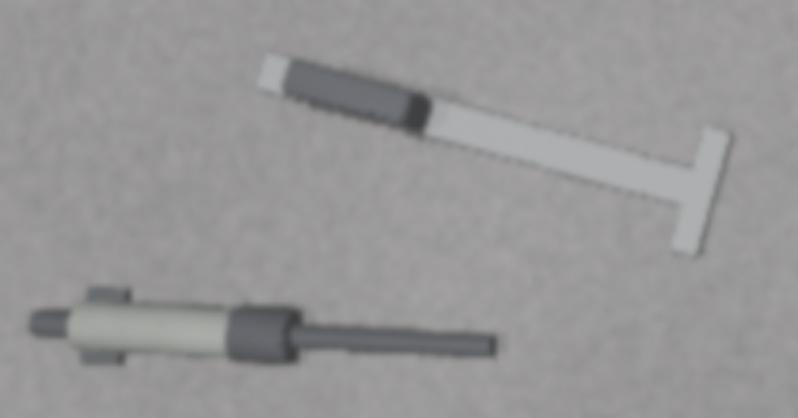

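```bash
cat > h.py <<'E'
import cv2,numpy as np
def ray(uv,z,d):
    K=d["camera_matrix"];P=d["pose"]
    uv=np.atleast_2d(np.array(uv,float))
    v=np.c_[uv,np.ones(len(uv))]@np.linalg.inv(K).T@P[:3,:3].T
    o=P[:3,3]; return (o+v*((z-o[2])/v[:,2])[:,None])[:,:2]
def crop(pts,off,f=3.8): return (np.array(pts,float)+.5)/f-.5+np.array(off)
E
python3 - <<'E'
from h import *
d=np.load("pics/top0.npz")
A=lambda p,z:ray(crop(p,(295,235)),z,d)
B=lambda p,z:ray(crop(p,(75,235)),z,d)
bed=A([(36,131),(40,482),(568,118),(580,478)],.04);print("bed",bed.round(4).tolist())
e=(bed[0]+bed[1])/2; m=(bed[2]+bed[3])/2; print("end",e,"mouth",m,np.linalg.norm(m-e),"yaw axis",np.arctan2(*(m-e)[::-1]), "widths",np.linalg.norm(bed[0]-bed[1]),np.linalg.norm(bed[2]-bed[3]))
n=bed[1]-bed[0]; print("yaw from end edge",np.arctan2(n[0],-n[1])) 
for s in ((0,1)): pass
print("yaw edges",[np.arctan2(*(bed[2+i]-bed[i])[::-1]) for i in (0,1)])
# guides straight part
g=A([(480,204),(575,198),(480,390),(585,390)],.052);print("guides",g.round(4).tolist())
# plate
p=A([(88,222),(80,388),(352,232),(344,404)],.05);print("plate",p.round(4).tolist(),p.mean(0))
print("plate yaw",[np.arctan2(*(p[2+i]-p[i])[::-1]) for i in (0,1)])
w=A([(116,235),(107,368),(324,247),(317,383)],.0544);print("wells",w.mean(0),[np.arctan2(*(w[2+i]-w[i])[::-1]) for i in (0,1)],np.linalg.norm(w[2]-w[0]))
hf=B([(732,133),(703,255)],.012);print("headfront",hf.mean(0),np.linalg.norm(hf[0]-hf[1]))
bar=B([(432,116),(688,186)],.012);print("bar yaw",np.arctan2(*(bar[1]-bar[0])[::-1]))
ht=B([(290,60),(281,91),(417,96),(406,131)],.056);print("handle",ht.round(4).tolist(),ht.mean(0))
print("tail",B([(264,72)],.012), "dist tip-handle",np.linalg.norm(hf.mean(0)-ht.mean(0)),"yaw",np.arctan2(*(hf.mean(0)-ht.mean(0))[::-1]))
pp=B([(30,325),(495,346),(495,335)],.0145);print("pip",pp)
# depth-based check
Z=d["range_z"]
for uv in [(320,260),(350,300),(168,260),(240,277),(230,200),(430,290)]:
    K=d["camera_matrix"];z=Z[uv[1],uv[0]];c=np.array([(uv[0]-K[0,2])/K[0,0]*z,(uv[1]-K[1,2])/K[1,1]*z,z,1]);print(uv,(d["pose"]@c).round(4)[:3])
E
```

```text
bed [[0.5785, 0.1201], [0.4112, 0.1131], [0.5909, -0.1367], [0.4205, -0.1421]]
end [0.49482612 0.11659712] mouth [ 0.50570492 -0.13937486] 0.2562030557905302 yaw axis -1.5283219085078168 widths 0.16744669208460838 0.1705719124308567
yaw from end edge -1.52948267808007
yaw edges [np.float64(-1.5222630174261886), np.float64(-1.5344209442426644)]
guides [[0.5478, -0.0929], [0.5518, -0.1377], [0.4606, -0.0932], [0.4619, -0.1422]]
plate [[0.5347, 0.0933], [0.4562, 0.095], [0.5331, -0.0326], [0.4522, -0.0297]] [0.49404302 0.03147391]
plate yaw [np.float64(-1.583121240757126), np.float64(-1.6027375964954311)]
wells [0.49549071 0.03156941] [np.float64(-1.6026130054609606), np.float64(-1.6137717113331387)] 0.09874244973332301
headfront [0.54757432 0.19778023] 0.06220080024241612
bar yaw -1.8104909573884378
handle [[0.6048, 0.4025], [0.5897, 0.4059], [0.5888, 0.3395], [0.5718, 0.3438]] [0.58876964 0.37291153]
tail [[0.60322696 0.43003891]] dist tip-handle 0.17991116530070866 yaw -1.8018218186646355
pip [[0.47364115 0.53845762]
 [0.46963835 0.30482846]
 [0.47501496 0.30511135]]
(320, 260) [0.5998 0.0923 0.0021]
(350, 300) [0.5236 0.0346 0.0505]
(168, 260) [0.5881 0.3704 0.0538]
(240, 277) [0.5629 0.2434 0.0106]
(230, 200) [ 0.7139  0.2718 -0.0013]
(430, 290) [ 0.5458 -0.1109  0.0407]
```

Emit:
step_arm(
  series=[
    [0.7, 0, 0, 1, 0],
    [0.7, 0, 0, 1, 0],
    [0.7, 0, 0, 1, 0],
    [0.7, 0, 0, 1, 0],
    [0.7, 0, 0, 1, 0],
    [0.7, 0, 0, 1, 0],
    [0.7, 0, 0, 1, 0],
    [0.7, 0.44, 1, 0, 0.34],
    [0.7, 0.44, 1, 0, 0.34],
    [0.7, 0.44, 1, 0, 0.34],
    [0.7, 0.44, 1, 0, 0.34],
    [0.7, 0.44, 1, 0, 0.34],
  ],
)

```text
time: 1.3
tool_pos: [0.2664, -0.3546, 0.4184]
tool_rot: [-3.141, -0.0, 0.551]
contact_force: [-0.0, -0.3, -0.4]
opening: 0.0642
```

Emit:
step_arm(
  series=[
    [0.7, 0.44, 1, 0, 0.34],
    [0.7, 0.44, 1, 0, 0.34],
    [0.7, 0.44, 1, 0, 0.34],
    [0.7, 0.44, 1, 0, 0.34],
    [0.7, 0.44, 1, 0, 0.34],
    [0.7, 0.44, 1, 0, 0.34],
    [0.7, 0.44, 1, 0, 0.34],
    [0.7, 0.44, 1, 0, 0.34],
    [0.7, 0.44, 1, 0, 0.34],
    [0.7, 0.44, 1, 0, 0.34],
    [0.7, 0.44, 1, 0, 0.34],
    [0.7, 0.44, 1, 0, 0.34],
  ],
)

```text
time: 2.5
tool_pos: [0.3983, -0.0545, 0.4185]
tool_rot: [-3.141, 0.0, 0.877]
contact_force: [-0.2, 0.4, 1.2]
opening: 0.0642
```

Emit:
step_arm(
  series=[
    [0.7, 0.44, 1, 0, 0.34],
    [0.7, 0.44, 1, 0, 0.34],
    [0.7, 0.44, 1, 0, 0.34],
    [0.7, 0.44, 1, 0, 0.34],
    [0.7, 0.44, 1, -0.5, 0.34],
    [0.7, 0.44, 1, -1, 0.34],
    [0.7, 0.44, 1, -1, 0.34],
    [0.7, 0.44, 1, -1, 0.34],
    [0.7, 0.44, 1, -1, 0.34],
    [0.7, 0.44, 1, -1, 0.34],
    [0.7, 0, 0, -1, 0],
    [0.7, 0, 0, 0, 0],
  ],
)

```text
time: 3.7
tool_pos: [0.5062, 0.1945, 0.2523]
tool_rot: [-3.135, 0.005, 1.149]
contact_force: [-0.1, -0.7, -0.4]
opening: 0.0644
```

Emit:
step_arm(
  series=[
    [0.7, 0.47, 1, 0, 0.34],
    [0.7, 0.47, 1, 0, 0.34],
    [0.7, 0.47, 1, 0, 0.34],
    [0.7, 0.47, 1, -0.5, 0.34],
    [0.7, 0.47, 1, -0.5, 0.34],
    [0.7, 0.47, 1, -1, 0.34],
    [0.7, 0.47, 1, -1, 0.34],
    [0.7, 0, 0.13, -1, 0],
    [0.7, 0, 0, 0, 0],
  ],
)

```text
time: 4.6
tool_pos: [0.5889, 0.372, 0.1529]
tool_rot: [-3.136, 0.004, 1.339]
contact_force: [-0.3, -0.8, -0.7]
opening: 0.0641
```

Run:
```python
from cell import sensors, vision
import cv2,numpy as np
for n in ["wrist"]:
    d=vision.read_camera(n); cv2.imwrite(f"pics/{n}1.png",d["pixels"]); np.savez(f"pics/{n}1.npz",**d)
    print(n,d["camera_matrix"].tolist(),np.round(d["pose"],4).tolist())
s=sensors.observe();print(s["tool_pos"],s["tool_rot"])
```

```text
wrist [[330.5878489687121, 0.0, 321.09602251177597], [0.0, 330.5878489687121, 240.40772826071728], [0.0, 0.0, 1.0]] [[0.9732, -0.2216, -0.0612, 0.6041], [-0.2298, -0.9428, -0.2416, 0.4354], [-0.0041, 0.2492, -0.9685, 0.2938], [0.0, 0.0, 0.0, 1.0]]
[0.58987516 0.37193195 0.15556667] [-3.13933659e+00  2.19886584e-03  1.33834563e+00]
```

View pics/wrist1.png

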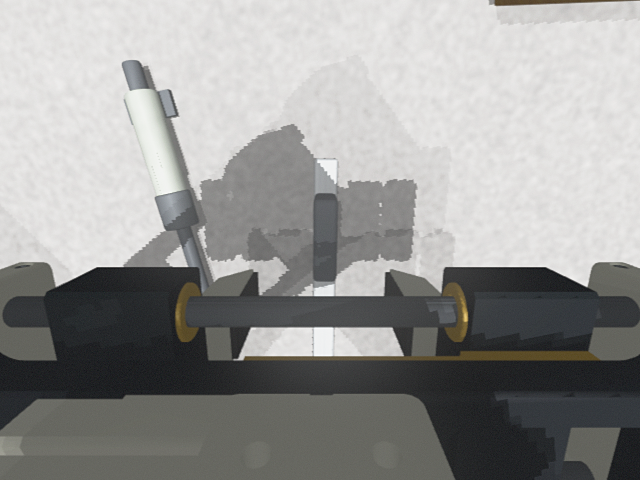

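The handle stands upright at columns 314–337, rows 193–280, between the open fingers. The pipette is well clear on the left.

Run:
```python
from h import *
d=np.load("pics/wrist1.npz")
print(ray([(315,195),(336,195),(314,281),(337,281)],.056,d))
r=ray([(325.5,194),(325.5,282)],.056,d);print(r.mean(0),np.linalg.norm(r[0]-r[1]))
r=ray([(327,160),(324,350)],.012,d);print(r,np.arctan2(*(r[1]-r[0])[::-1]))
```

```text
[[0.59259827 0.40987543]
 [0.60725766 0.406421  ]
 [0.57644006 0.34610445]
 [0.59360973 0.34207919]]
[0.59246584 0.37606936] 0.06730019259517174
[[0.60690913 0.43096633]
 [0.56404548 0.25857502]] -1.8144961107090327
```

Emit:
step_arm(
  series=[
    [0.7, 0.04, 0.08, -1, 0],
    [0.7, 0, 0, -1, 0],
    [0.7, 0, 0, -1, 0],
    [0.7, 0, 0, -1, 0],
    [0.7, 0, 0, -0.75, 0],
    [0.7, 0, 0, 0, 0],
    [0, 0, 0, 0, 0],
    [0, 0, 0, 0, 0],
    [0, 0, 0, 0, 0],
    [0, 0, 0, 0, 0],
    [0, 0, 0, 0, 0],
    [0, 0, 0, 0, 0],
  ],
  squeeze=45,
)

```text
time: 5.85
tool_pos: [0.5914, 0.3746, 0.0377]
tool_rot: [3.141, -0.0, 1.339]
contact_force: [0.0, -0.4, -0.1]
opening: 0.021
```

Emit:
step_arm(
  series=[
    [0, 0, 0, 0, 0],
    [0, 0, 0, 0, 0],
    [0, 0, 0, 0, 0],
  ],
)

```text
time: 6.15
tool_pos: [0.5914, 0.3746, 0.0376]
tool_rot: [3.141, -0.0, 1.339]
contact_force: [0.3, 0.6, 1.1]
opening: 0.0174
```

Emit:
step_arm(
  series=[
    [0, 0, 0, 0.5, 0],
    [0, 0, 0, 1, 0],
    [0, 0, 0, 1, 0.3],
    [0, 0, 0, 0.3, 0.65],
    [0, -0.84, -0.52, 0, 0.65],
    [0, -0.84, -0.52, 0, 0.65],
    [0, -0.84, -0.52, 0, 0.65],
    [0, -0.84, -0.52, 0, 0.65],
    [0, -0.82, -0.5, 0, 0],
    [0, 0, 0, 0, 0],
    [0, 0, 0, 0, 0],
  ],
)

```text
time: 7.25
tool_pos: [0.4872, 0.3102, 0.1083]
tool_rot: [3.14, -0.001, 1.622]
contact_force: [1.1, 0.5, -2.7]
opening: 0.0178
```

```bash
cat > look.py <<'E'
import sys
from cell import sensors, vision
from h import *
t=sys.argv[1]
for n in sys.argv[2:]:
    d=vision.read_camera(n); cv2.imwrite(f"pics/{n}{t}.png",d["pixels"]); np.savez(f"pics/{n}{t}.npz",**d)
    if n=="top":
        cv2.imwrite(f"pics/c{t}.png",cv2.resize(d["pixels"][225:385,145:505],None,fx=2.2,fy=2.2,interpolation=cv2.INTER_CUBIC))
s=sensors.observe();print(s["time"],s["tool_pos"],s["tool_rot"],s["contact_force"])
E
python3 look.py 2 top scene
```

```text
7.35 [0.48785366 0.31053549 0.10798687] [ 3.14000149e+00 -6.48808757e-04  1.62243485e+00] [ 0.41401481 -1.48771554 -2.31289806]
```

View pics/c2.png

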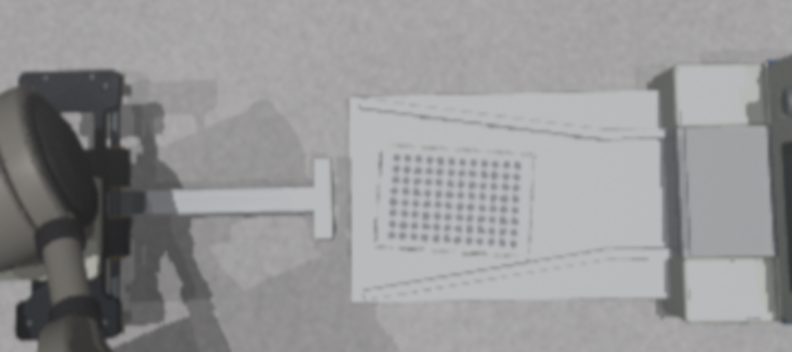

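View pics/scene2.png

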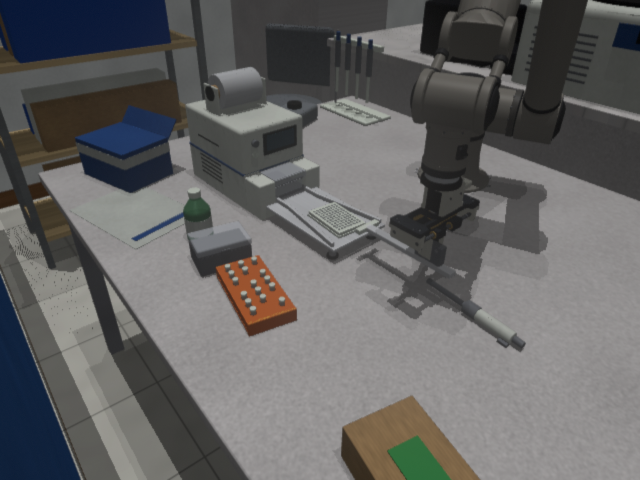

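The stick is held level just short of the bed, with its head front at crop (332,158)–(332,238), roughly in line with the plate.

```bash
python3 - <<'E'
from h import *
d=np.load("pics/top2.npz")
A=lambda p,z:ray(crop(p,(145,225),2.2),z,d)
h=A([(331.5,158),(333,238)],.0825);print(h,h.mean(0),np.linalg.norm(h[0]-h[1]))
n=h[1]-h[0];print("yaw edge",np.arctan2(n[0],-n[1]))
b=A([(175,203),(314,199.5)],.0825);print("yaw bar",np.arctan2(*(b[1]-b[0])[::-1]))
gd=A([(605,139),(660,137),(605,247.5),(664,247.5)],.052);print(gd)
E
python3 - <<'E'
import cv2
im=cv2.imread("pics/scene2.png");cv2.imwrite("pics/c2s.png",cv2.resize(im[150:320,250:480],None,fx=3.4,fy=3.4,interpolation=cv2.INTER_CUBIC))
E
```

```text
[[0.52621318 0.13143097]
 [0.46299907 0.1282197 ]] [0.49460612 0.12982534] 0.06329562038443518
yaw edge -1.5200400416640003
yaw bar -1.5192500296126825
[[ 0.54850706 -0.09066946]
 [ 0.55127065 -0.13551156]
 [ 0.46057174 -0.09100883]
 [ 0.46189491 -0.13857719]]
```

View pics/c2s.png

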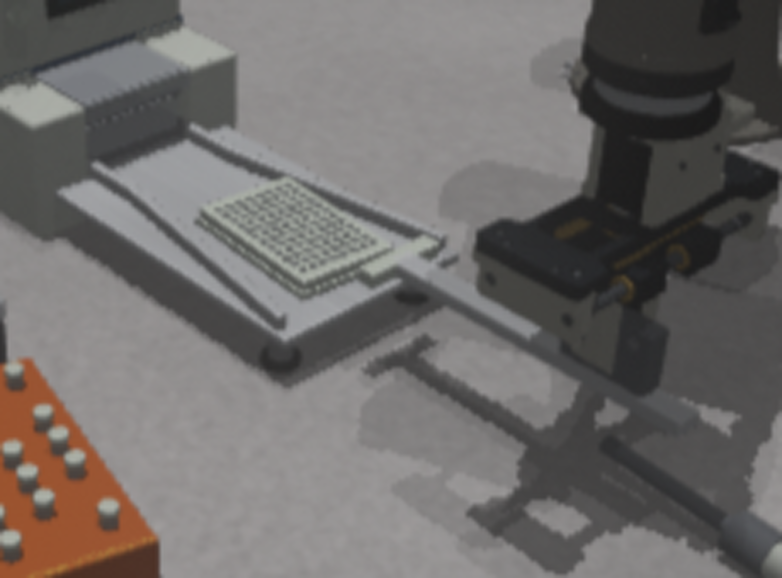

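Emit:
step_arm(
  series=[
    [0, 0, 0, -0.6, 0],
    [0, 0, 0, -0.53, 0],
    [0, 0, 0, 0, 0],
    [0, 0.01, -0.2, 0, 0],
    [0, 0.01, -0.2, 0, 0],
    [0, 0.01, -0.2, 0, 0],
    [0, 0.01, -0.2, 0, 0],
    [0, 0, 0, 0, 0],
  ],
)

```text
time: 8.15
tool_pos: [0.4881, 0.2893, 0.0796]
tool_rot: [3.141, 0.0, 1.622]
contact_force: [0.3, -0.2, -1.9]
opening: 0.0178
```

```bash
python3 look.py 3 top scene
python3 - <<'E'
import cv2
im=cv2.imread("pics/scene3.png");cv2.imwrite("pics/c3s.png",cv2.resize(im[150:320,250:480],None,fx=3.4,fy=3.4,interpolation=cv2.INTER_CUBIC))
E
```

```text
8.25 [0.48804553 0.28989514 0.07950285] [ 3.14110477e+00 -2.38233236e-04  1.62204862e+00] [ 0.14100622  0.0864259  -1.68842652]
```

View pics/c3.png

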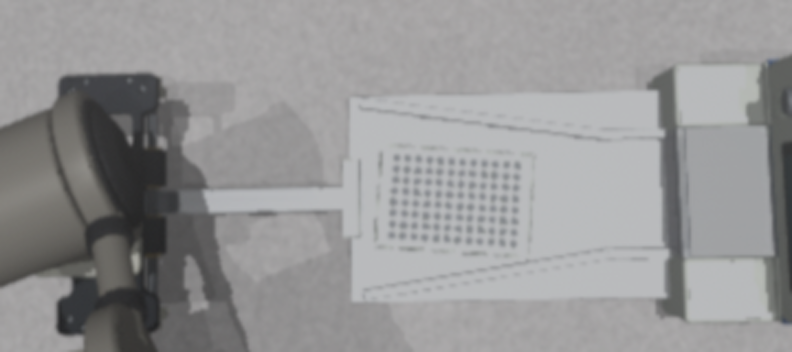

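View pics/c3s.png

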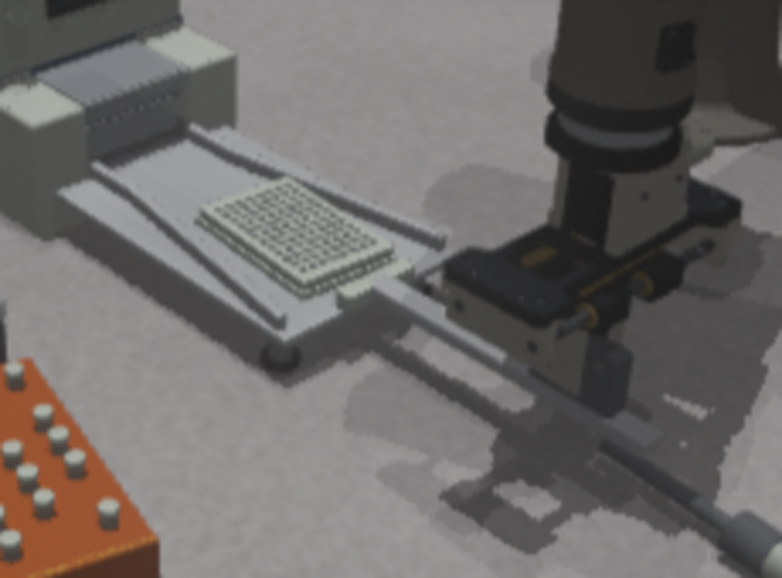

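The head is over the bed about 14 mm behind the plate, and the force reading is clear. I'll feed the plate now.

Emit:
step_arm(
  series=[
    [0, 0.01, -0.2, 0, 0],
    [0, 0.01, -0.2, 0, 0],
    [0, 0, -0.12, 0, 0],
    [0, 0.01, -0.12, 0, 0],
    [0, 0.01, -0.16, 0, 0],
    [0, 0.01, -0.16, 0, 0],
    [0, 0.01, -0.16, 0, 0],
    [0, 0.01, -0.16, 0, 0],
    [0, 0, -0.16, 0, 0],
    [0, 0.01, -0.16, 0, 0],
    [0, 0.01, -0.16, 0, 0],
  ],
)

```text
time: 9.35
tool_pos: [0.4902, 0.2457, 0.0793]
tool_rot: [3.141, -0.0, 1.623]
contact_force: [-0.1, 0.7, -1.8]
opening: 0.0178
```

```bash
python3 look.py 4 top
```

```text
9.4 [0.4901941  0.24518263 0.07923383] [3.14158844e+00 3.66707376e-04 1.62243403e+00] [ 0.41598099 -0.18939312 -2.58629132]
```

View pics/c4.png

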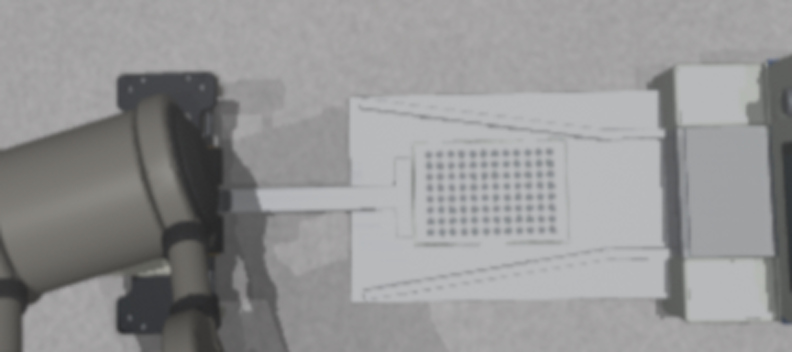

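The plate has squared up against the head and is centred on the straight channel: plate rows 141–243, guides 139–247.

Emit:
step_arm(
  series=[
    [0, 0.01, -0.2, 0, 0],
    [0, 0.01, -0.2, 0, 0],
    [0, 0.01, -0.2, 0, 0],
    [0, 0.01, -0.2, 0, 0],
    [0, 0.01, -0.2, 0, 0],
    [0, 0.01, -0.2, 0, 0],
    [0, 0.01, -0.2, 0, 0],
    [0, 0.01, -0.2, 0, 0],
    [0, 0.01, -0.2, 0, 0],
    [0, 0.01, -0.2, 0, 0],
  ],
)

```text
time: 10.4
tool_pos: [0.4926, 0.1956, 0.0792]
tool_rot: [-3.142, 0.0, 1.623]
contact_force: [-0.6, 0.5, -3.0]
opening: 0.0178
```

```bash
python3 look.py 5 top
```

```text
10.45 [0.49268894 0.19495387 0.07919905] [-3.14151715e+00  4.86753882e-04  1.62240388e+00] [ 0.21934159 -0.50673695 -2.47919115]
```

View pics/c5.png

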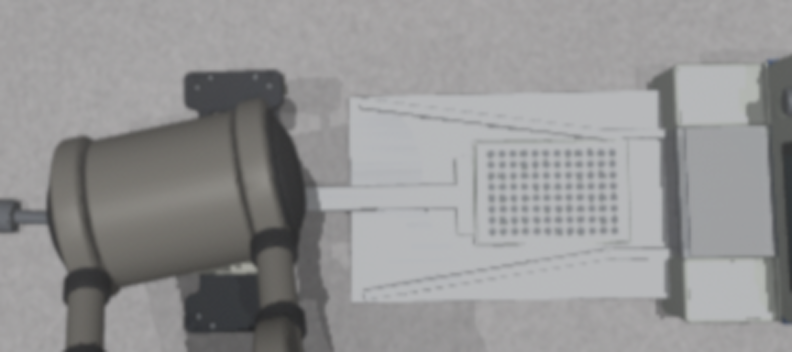

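Emit:
step_arm(
  series=[
    [0, 0.01, -0.12, 0, 0],
    [0, 0, -0.12, 0, 0],
    [0, 0.01, -0.12, 0, 0],
    [0, 0, -0.12, 0, 0],
    [0, 0.01, -0.12, 0, 0],
  ],
)

```text
time: 10.95
tool_pos: [0.4933, 0.1809, 0.0792]
tool_rot: [-3.142, 0.0, 1.623]
contact_force: [0.4, 1.3, -1.3]
opening: 0.0176
```

Emit:
step_arm(
  series=[
    [0, 0.01, -0.16, 0, 0],
    [0, 0.01, -0.16, 0, 0],
    [0, 0, -0.16, 0, 0],
    [0, 0.01, -0.16, 0, 0],
    [0, 0.01, -0.16, 0, 0],
    [0, 0, -0.16, 0, 0],
  ],
)

```text
time: 11.55
tool_pos: [0.4944, 0.1567, 0.0792]
tool_rot: [3.141, 0.0, 1.623]
contact_force: [-0.5, 0.1, -3.4]
opening: 0.0178
```

Emit:
step_arm(
  series=[
    [0, 0.01, -0.16, 0, 0],
    [0, 0.01, -0.16, 0, 0],
    [0, 0, -0.16, 0, 0],
    [0, 0.01, -0.16, 0, 0],
    [0, 0.01, -0.16, 0, 0],
    [0, 0, -0.16, 0, 0],
  ],
)

```text
time: 12.15
tool_pos: [0.4954, 0.1327, 0.0793]
tool_rot: [3.141, 0.0, 1.623]
contact_force: [0.0, 0.2, -3.7]
opening: 0.0178
```

```bash
python3 look.py 6 top scene
```

```text
12.25 [0.49554923 0.13243782 0.07927249] [3.14123049e+00 4.13466169e-04 1.62244570e+00] [-0.88148938 -0.40259869 -1.3689387 ]
```

View pics/c6.png

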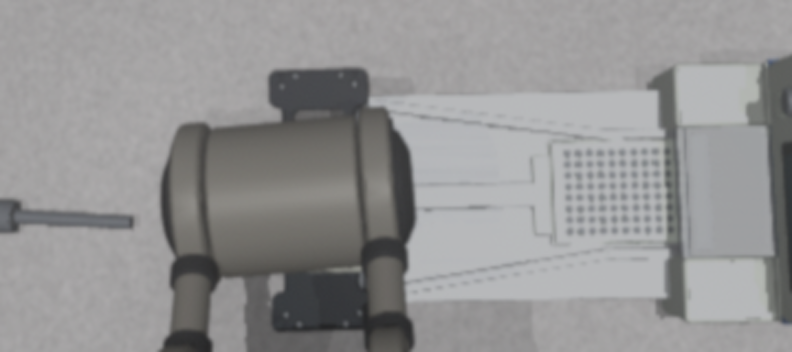

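View pics/scene6.png

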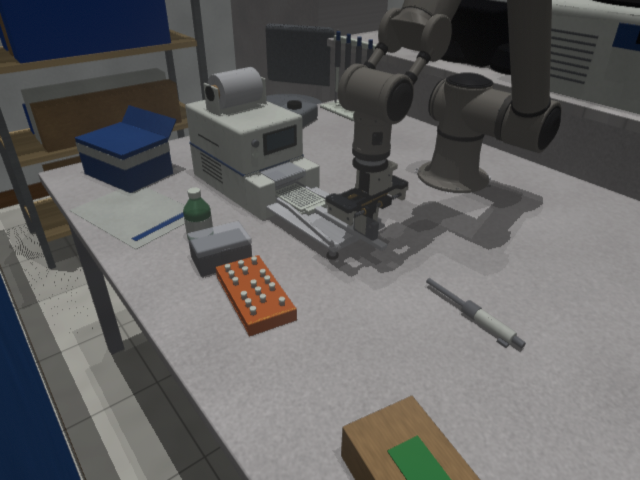

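The plate is entering straight, and its front edge is about 34 mm in.

Emit:
step_arm(
  series=[
    [0, 0.01, -0.16, 0, 0],
    [0, 0.01, -0.16, 0, 0],
    [0, 0, -0.16, 0, 0],
    [0, 0.01, -0.16, 0, 0],
    [0, 0.01, -0.16, 0, 0],
    [0, 0, -0.16, 0, 0],
    [0, 0.01, -0.16, 0, 0],
    [0, 0.01, -0.16, 0, 0],
    [0, 0, -0.16, 0, 0],
    [0, 0.01, -0.12, 0, 0],
  ],
)

```text
time: 13.25
tool_pos: [0.4971, 0.0937, 0.0793]
tool_rot: [3.142, 0.0, 1.622]
contact_force: [-0.7, 0.2, -1.9]
opening: 0.0178
```

Emit:
step_arm(
  series=[
    [0, 0.01, -0.08, 0, 0],
    [0, 0, -0.08, 0, 0],
    [0, 0.01, -0.08, 0, 0],
    [0, 0, -0.08, 0, 0],
  ],
)

```text
time: 13.65
tool_pos: [0.4976, 0.086, 0.0792]
tool_rot: [3.142, -0.0, 1.623]
contact_force: [-0.5, 1.1, -2.5]
opening: 0.0175
```

Emit:
step_arm(
  series=[
    [0, 0.01, -0.08, 0, 0],
    [0, 0, -0.08, 0, 0],
    [0, 0.01, -0.08, 0, 0],
  ],
)

```text
time: 13.95
tool_pos: [0.498, 0.0801, 0.0792]
tool_rot: [-3.141, -0.0, 1.622]
contact_force: [-1.1, 2.3, -1.8]
opening: 0.0181
```

Emit:
step_arm(
  series=[
    [0, 0.01, -0.08, 0, 0],
    [0, 0, -0.08, 0, 0],
    [0, 0.01, -0.08, 0, 0],
  ],
)

```text
time: 14.25
tool_pos: [0.4984, 0.0744, 0.0792]
tool_rot: [-3.141, -0.001, 1.622]
contact_force: [-0.4, 7.6, -0.2]
opening: 0.0179
```

Emit:
step_arm(
  series=[
    [0, 0.01, -0.08, 0, 0],
    [0, 0, -0.08, 0, 0],
    [0, 0.01, -0.08, 0, 0],
  ],
)

```text
time: 14.55
tool_pos: [0.4986, 0.0689, 0.0793]
tool_rot: [-3.141, -0.002, 1.622]
contact_force: [-1.6, 7.9, 0.8]
opening: 0.0175
```

Emit:
step_arm(
  series=[
    [0, 0.01, -0.08, 0, 0],
    [0, 0, -0.08, 0, 0],
    [0, 0.01, -0.08, 0, 0],
  ],
)

```text
time: 14.85
tool_pos: [0.4993, 0.0628, 0.0793]
tool_rot: [-3.141, -0.002, 1.622]
contact_force: [-1.7, 7.5, 0.8]
opening: 0.0176
```

Emit:
step_arm(
  series=[
    [0, 0.01, -0.08, 0, 0],
    [0, 0, -0.08, 0, 0],
    [0, 0.01, -0.08, 0, 0],
    [0, 0, -0.08, 0, 0],
  ],
)

```text
time: 15.25
tool_pos: [0.4997, 0.0548, 0.0793]
tool_rot: [-3.141, -0.002, 1.622]
contact_force: [-1.5, 6.8, -0.1]
opening: 0.0178
```

Emit:
step_arm(
  series=[
    [0, 0.01, -0.08, 0, 0],
    [0, 0, -0.08, 0, 0],
    [0, 0.01, -0.08, 0, 0],
    [0, 0, -0.08, 0, 0],
  ],
)

```text
time: 15.65
tool_pos: [0.5, 0.0468, 0.0792]
tool_rot: [-3.14, -0.002, 1.621]
contact_force: [-3.1, 6.8, -0.4]
opening: 0.0175
```

Emit:
step_arm(
  series=[
    [0, 0.01, -0.08, 0, 0],
    [0, 0, -0.08, 0, 0],
    [0, 0.01, -0.08, 0, 0],
    [0, 0, -0.08, 0, 0],
    [0, 0.01, -0.08, 0, 0],
  ],
)

```text
time: 16.15
tool_pos: [0.5005, 0.0367, 0.0791]
tool_rot: [-3.14, -0.002, 1.621]
contact_force: [-2.4, 6.2, -0.1]
opening: 0.0176
```

Emit:
step_arm(
  series=[
    [0, 0, -0.08, 0, 0],
    [0, 0.01, -0.08, 0, 0],
    [0, 0, -0.08, 0, 0],
    [0, 0.01, -0.08, 0, 0],
    [0, 0, -0.08, 0, 0],
  ],
)

```text
time: 16.65
tool_pos: [0.5008, 0.0267, 0.079]
tool_rot: [-3.139, -0.002, 1.621]
contact_force: [-2.6, 6.8, -0.5]
opening: 0.0179
```

Emit:
step_arm(
  series=[
    [0, 0.01, -0.08, 0, 0],
    [0, 0, -0.08, 0, 0],
    [0, 0.01, -0.08, 0, 0],
    [0, 0, -0.08, 0, 0],
  ],
)

```text
time: 17.05
tool_pos: [0.5012, 0.0187, 0.079]
tool_rot: [-3.139, -0.002, 1.621]
contact_force: [-3.5, 5.6, -1.0]
opening: 0.0178
```

```bash
python3 look.py 7 top
```

```text
17.1 [0.50125033 0.01840689 0.07895043] [-3.13919508e+00 -1.44786524e-03  1.62129750e+00] [-2.90002307  4.92153152 -2.0144711 ]
```

View pics/c7.png

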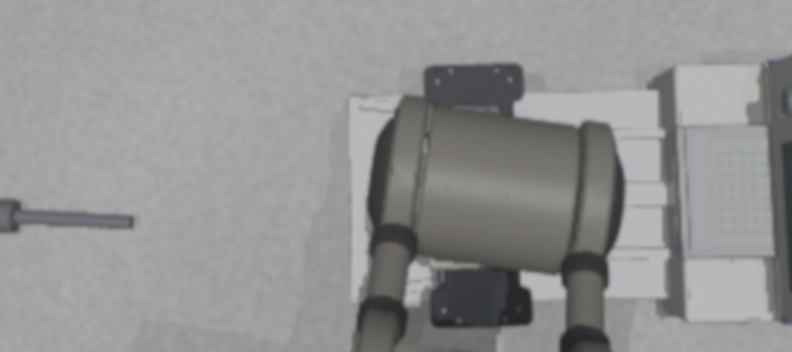

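Emit:
step_arm(
  series=[
    [0, 0, -0.05, 0, 0],
    [0, 0.01, -0.05, 0, 0],
    [0, 0, -0.05, 0, 0],
    [0, 0, -0.05, 0, 0],
    [0, 0.01, -0.05, 0, 0],
    [0, 0, -0.05, 0, 0],
    [0, 0, -0.05, 0, 0],
    [0, 0.01, -0.05, 0, 0],
  ],
)

```text
time: 17.9
tool_pos: [0.5018, 0.0087, 0.0789]
tool_rot: [-3.139, -0.002, 1.621]
contact_force: [-3.2, 6.2, -0.7]
opening: 0.018
```

Emit:
step_arm(
  series=[
    [0, 0, -0.02, 0, 0],
    [0, 0, -0.02, 0, 0],
    [0, 0, -0.02, 0, 0],
  ],
)

```text
time: 18.2
tool_pos: [0.5018, 0.0073, 0.0789]
tool_rot: [-3.139, -0.002, 1.621]
contact_force: [-3.6, 5.0, 0.5]
opening: 0.0181
```

Emit:
step_arm(
  series=[
    [0, 0, -0.02, 0, 0],
    [0, 0.005, -0.02, 0, 0],
    [0, 0, -0.02, 0, 0],
  ],
)

```text
time: 18.5
tool_pos: [0.5019, 0.0058, 0.0789]
tool_rot: [-3.139, -0.002, 1.621]
contact_force: [-4.3, 4.8, -0.3]
opening: 0.0177
```

Emit:
step_arm(
  series=[
    [0, 0, -0.02, 0, 0],
    [0, 0, -0.02, 0, 0],
    [0, 0, -0.02, 0, 0],
  ],
)

```text
time: 18.8
tool_pos: [0.5019, 0.0042, 0.0789]
tool_rot: [-3.139, -0.002, 1.621]
contact_force: [-2.8, 5.6, -0.8]
opening: 0.018
```

Emit:
step_arm(
  series=[
    [0, 0, -0.02, 0, 0],
    [0, 0, -0.02, 0, 0],
    [0, 0, -0.02, 0, 0],
  ],
)

```text
time: 19.1
tool_pos: [0.5019, 0.0027, 0.0789]
tool_rot: [-3.139, -0.002, 1.621]
contact_force: [-4.1, 5.9, 0.4]
opening: 0.0177
```

Emit:
step_arm(
  series=[
    [0, 0, -0.02, 0, 0],
    [0, 0, -0.02, 0, 0],
    [0, 0, -0.02, 0, 0],
  ],
)

```text
time: 19.4
tool_pos: [0.5019, 0.0013, 0.0789]
tool_rot: [-3.139, -0.002, 1.621]
contact_force: [-3.8, 5.0, -1.4]
opening: 0.0178
```

Emit:
step_arm(
  series=[
    [0, 0, -0.02, 0, 0],
    [0, 0.005, -0.02, 0, 0],
    [0, 0, -0.02, 0, 0],
  ],
)

```text
time: 19.7
tool_pos: [0.502, -0.0002, 0.0788]
tool_rot: [-3.139, -0.002, 1.621]
contact_force: [-3.6, 6.0, -0.7]
opening: 0.0179
```

Emit:
step_arm(
  series=[
    [0, 0, -0.02, 0, 0],
    [0, 0, -0.02, 0, 0],
    [0, 0, -0.02, 0, 0],
  ],
)

```text
time: 20.0
tool_pos: [0.5018, -0.0009, 0.0789]
tool_rot: [-3.138, -0.003, 1.621]
contact_force: [-4.3, 11.4, 1.2]
opening: 0.0176
```

Emit:
step_arm(
  series=[
    [0, 0, -0.02, 0, 0],
    [0, 0, -0.02, 0, 0],
  ],
)

```text
time: 20.2
tool_pos: [0.5016, -0.0013, 0.0789]
tool_rot: [-3.138, -0.004, 1.621]
contact_force: [-4.7, 13.8, 1.4]
opening: 0.0179
```

Emit:
step_arm(
  series=[
    [0, 0, -0.02, 0, 0],
    [0, 0, 0, 0, 0],
  ],
)

```text
time: 20.4
tool_pos: [0.5015, -0.0015, 0.0789]
tool_rot: [-3.138, -0.004, 1.621]
contact_force: [-3.6, 14.6, 1.8]
opening: 0.0179
```

Emit:
step_arm(
  series=[
    [0, 0, -0.015, 0, 0],
    [0, 0, -0.015, 0, 0],
    [0, 0, 0, 0, 0],
    [0, 0, 0, 0, 0],
  ],
)

```text
time: 20.8
tool_pos: [0.5014, -0.0018, 0.079]
tool_rot: [-3.138, -0.005, 1.621]
contact_force: [-5.4, 18.0, 2.3]
opening: 0.018
```

```bash
python3 look.py 8 scene
```

```text
20.85 [ 0.50140371 -0.00179493  0.07895683] [-3.13773232 -0.00485364  1.6214398 ] [-5.10782762 16.55102543  2.74011459]
```

18 N with the slope of the rubber, at about 168 mm in, is well above any shoe drag, so the plate is home. I'll draw the stick out.

Emit:
step_arm(
  series=[
    [0, 0, 0.02, 0, 0],
    [0, 0, 0.02, 0, 0],
    [0, 0, 0.04, 0, 0],
    [0, 0, 0.04, 0, 0],
    [0, 0, 0.08, 0, 0],
    [0, 0, 0.08, 0, 0],
    [0, 0, 0.12, 0, 0],
    [0, -0.01, 0.2, 0, 0],
  ],
)

```text
time: 21.65
tool_pos: [0.5034, 0.0102, 0.0793]
tool_rot: [3.141, 0.0, 1.622]
contact_force: [-0.3, 0.4, -2.2]
opening: 0.0178
```

```bash
python3 look.py 9 top scene;  python3 - <<'E'
import cv2
im=cv2.imread("pics/scene9.png");cv2.imwrite("pics/c9s.png",cv2.resize(im[120:270,200:430],None,fx=3.4,fy=3.4,interpolation=cv2.INTER_CUBIC))
im=cv2.imread("pics/top9.png");cv2.imwrite("pics/c9t.png",cv2.resize(im[235:385,420:520],None,fx=4,fy=4,interpolation=cv2.INTER_CUBIC))
E
```

```text
21.75 [0.50316013 0.0108463  0.07931919] [ 3.14127896e+00 -1.41580342e-05  1.62318913e+00] [-0.10711117  0.46979607 -2.4271498 ]
```

View pics/c9s.png

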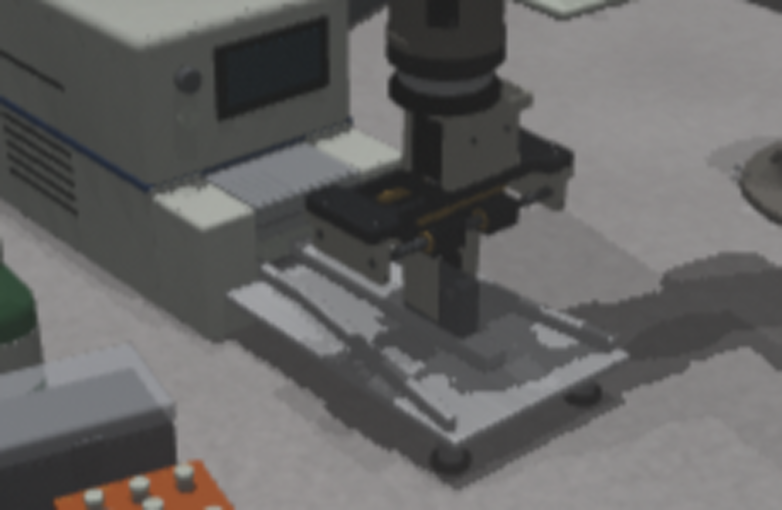

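View pics/c9t.png

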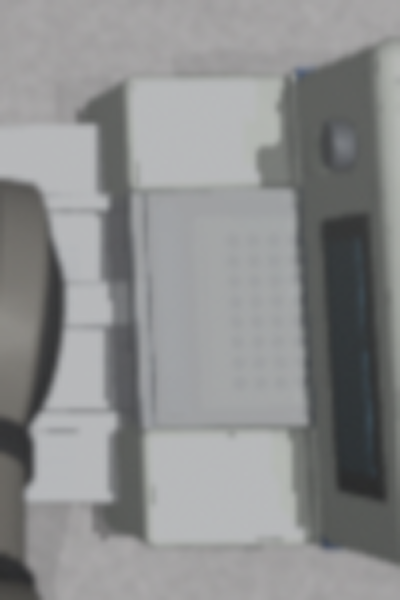

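The plate's wells are visible through the clear roof, and the stick has come free of it with no force on it. I'll keep drawing out.

Emit:
step_arm(
  series=[
    [0, -0.01, 0.3, 0, 0],
    [0, -0.02, 0.4, 0, 0],
    [0, -0.02, 0.4, 0, 0],
    [0, -0.02, 0.4, 0, 0],
    [0, -0.02, 0.4, 0, 0],
    [0, -0.02, 0.4, 0, 0],
    [0, -0.02, 0.4, 0, 0],
    [0, -0.02, 0.4, 0, 0],
    [0, -0.02, 0.4, 0, 0],
    [0, -0.02, 0.4, 0, 0],
    [0, -0.02, 0.4, 0, 0],
    [0, -0.02, 0.4, 0, 0],
  ],
)

```text
time: 22.95
tool_pos: [0.4973, 0.1286, 0.0792]
tool_rot: [3.141, 0.0, 1.623]
contact_force: [-0.5, 0.7, -2.2]
opening: 0.0178
```

Emit:
step_arm(
  series=[
    [0, -0.03, 0.6, 0, 0],
    [0, -0.03, 0.6, 0, 0],
    [0, -0.03, 0.6, 0, 0],
    [0, -0.03, 0.6, 0, 0],
    [0, -0.03, 0.6, 0, 0],
    [0, -0.03, 0.6, 0, 0],
    [0, -0.03, 0.6, 0, 0],
    [0, -0.03, 0.6, 0, 0],
    [0, -0.03, 0.6, 0, 0],
    [0, -0.03, 0.6, 0, 0],
    [0, -0.03, 0.6, 0, 0],
    [0, -0.03, 0.6, 0, 0],
  ],
)

```text
time: 24.15
tool_pos: [0.4883, 0.3091, 0.0792]
tool_rot: [3.142, 0.0, 1.623]
contact_force: [-0.2, 0.6, -2.2]
opening: 0.0177
```

```bash
python3 look.py 10 top;  python3 - <<'E'
import cv2
im=cv2.imread("pics/top10.png");cv2.imwrite("pics/c10t.png",cv2.resize(im[250:370,440:510],None,fx=5,fy=5,interpolation=cv2.INTER_CUBIC))
E
```

```text
24.2 [0.48822572 0.31115682 0.07932832] [ 3.14070056e+00 -1.46492756e-03  1.62343490e+00] [ 0.14791941  2.11000658 -2.0982534 ]
```

View pics/c10t.png

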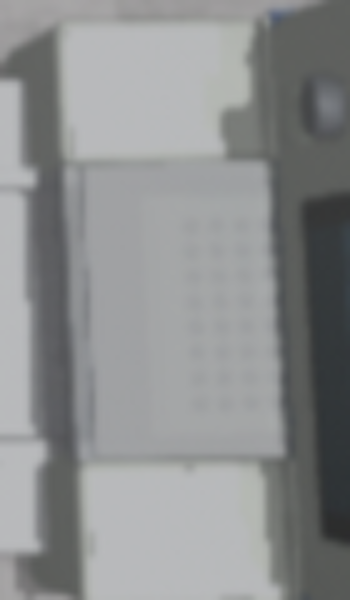

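View pics/c10.png

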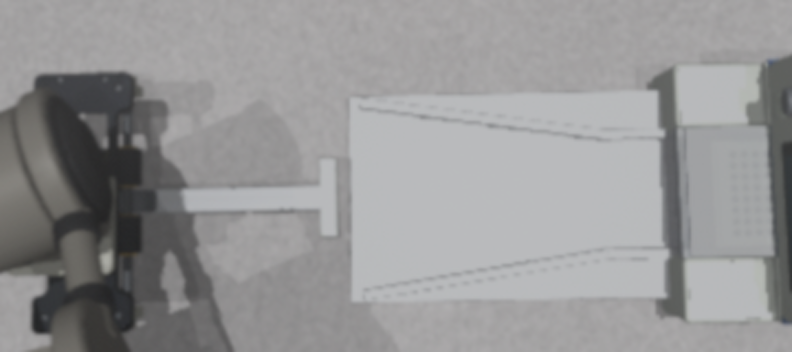

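The stick is clear of the bed and the plate is visible under the roof, its first well column running from crop (191,226) to (201,406). I'll check its position and yaw.

Run:
```python
from h import *
d=np.load("pics/top10.npz")
w=ray(crop([(191,226),(201,406),(244,226),(254,406)],(440,250),5),.0544,d);print(w)
u=np.array([.0445,-.999]);m=np.array([.4948,.1166])+.26*u
print("mouth",m)
for i,off in((0,0),(2,18)):
    c=(w[i]+w[i+1])/2; s=(c-m)@u-14.4e-3-off*1e-3+.1278; print("nose depth",s)
n=w[1]-w[0];print("yaw",np.arctan2(n[0],-n[1]))
```

```text
[[ 0.53864428 -0.19393851]
 [ 0.47488994 -0.19688401]
 [ 0.53912454 -0.2127715 ]
 [ 0.47540302 -0.21556288]]
mouth [ 0.50637 -0.14314]
nose depth 0.16563665868486865
nose depth 0.1663959330863123
yaw -1.5246283307508446
```

Front edge about 166 mm in, and the plate's yaw of -1.525 matches the bed's, so it is square. I'll take the stick back to its free spot on the bench.

Emit:
step_arm(
  series=[
    [0, 0, 0, 0.6, 0],
    [0, 0, 0, 0.6, 0],
    [0, 0.82, 0.52, 0, -0.65],
    [0, 0.82, 0.52, 0, -0.65],
    [0, 0.82, 0.52, 0, -0.65],
    [0, 0.82, 0.52, 0, -0.65],
    [0, 0.82, 0.52, 0, -0.65],
    [0, 0, 0, -0.5, -0.3],
    [0, 0, 0, -0.8, 0],
    [0, 0, 0, -0.8, 0],
    [0, 0, 0, -0.4, 0],
    [0, 0, 0, 0, 0],
  ],
)

```text
time: 25.4
tool_pos: [0.5893, 0.3722, 0.0444]
tool_rot: [-3.138, 0.003, 1.339]
contact_force: [0.0, -0.3, -3.1]
opening: 0.0176
```

Emit:
step_arm(
  series=[
    [0, 0, 0, -0.12, 0],
    [0, 0, 0, -0.08, 0],
    [0, 0, 0, -0.04, 0],
    [0, 0, 0, 0, 0],
    [0, 0, 0, 0, 0],
  ],
)

```text
time: 25.9
tool_pos: [0.591, 0.3729, 0.0412]
tool_rot: [3.141, -0.0, 1.339]
contact_force: [-0.8, -0.5, -2.4]
opening: 0.0176
```

Emit:
step_arm(
  series=[
    [0, 0, 0, -0.06, 0],
    [0, 0, 0, -0.04, 0],
    [0, 0, 0, 0, 0],
    [0, 0, 0, 0, 0],
  ],
)

```text
time: 26.3
tool_pos: [0.5909, 0.3728, 0.0382]
tool_rot: [3.142, 0.0, 1.339]
contact_force: [0.4, 1.2, -1.8]
opening: 0.0175
```

Emit:
step_arm(
  series=[
    [0, 0, 0, -0.02, 0],
    [0, 0, 0, -0.02, 0],
    [0, 0, 0, 0, 0],
    [0, 0, 0, 0, 0],
  ],
)

```text
time: 26.7
tool_pos: [0.591, 0.3728, 0.0376]
tool_rot: [3.141, -0.0, 1.339]
contact_force: [-0.4, -0.4, 0.8]
opening: 0.0178
```

Fz has gone from -2 to about +1 N, so the stick is resting on the bench. I'll release it and rise.

Emit:
step_arm(
  series=[
    [0.6, 0, 0, 0, 0],
    [0.6, 0, 0, 0, 0],
    [0.6, 0, 0, 0, 0],
    [0.6, 0, 0, 0, 0],
    [0.6, 0, 0, 0, 0],
    [0.6, 0, 0, 0.4, 0],
    [0.6, 0, 0, 0.8, 0],
    [0.6, 0, 0, 1, 0],
    [0.6, 0, 0, 1, 0],
    [0.6, 0, 0, 1, 0],
    [0.6, 0, 0, 1, 0],
    [0.6, 0, 0, 0, 0],
  ],
)

```text
time: 27.9
tool_pos: [0.5927, 0.3737, 0.1727]
tool_rot: [3.135, -0.006, 1.339]
contact_force: [0.4, 0.4, 1.0]
opening: 0.0553
```

Emit:
step_arm(
  series=[
    [0.6, -1, 0, 1, 0],
    [0.6, -1, 0, 1, 0],
    [0.6, -1, 0, 1, 0],
    [0.6, -1, 0, 0, 0],
    [0.6, -1, 0, 0, 0],
    [0.6, -1, 0, 0, 0],
    [0.6, 0, 0, 0, 0],
    [0.6, 0, 0, 0, 0],
  ],
)

```text
time: 28.7
tool_pos: [0.4408, 0.3729, 0.2423]
tool_rot: [3.141, -0.0, 1.339]
contact_force: [0.8, -0.4, -0.3]
opening: 0.0553
```

```bash
python3 look.py 11 top scene
python3 - <<'E'
import cv2
im=cv2.imread("pics/scene11.png");cv2.imwrite("pics/c11s.png",cv2.resize(im[120:270,200:430],None,fx=3.4,fy=3.4,interpolation=cv2.INTER_CUBIC))
E
```

```text
28.8 [0.44165352 0.37273839 0.24199756] [3.14118515e+00 4.42242570e-05 1.33824091e+00] [-0.10551788  0.03294526  1.22649665]
```

View pics/top11.png

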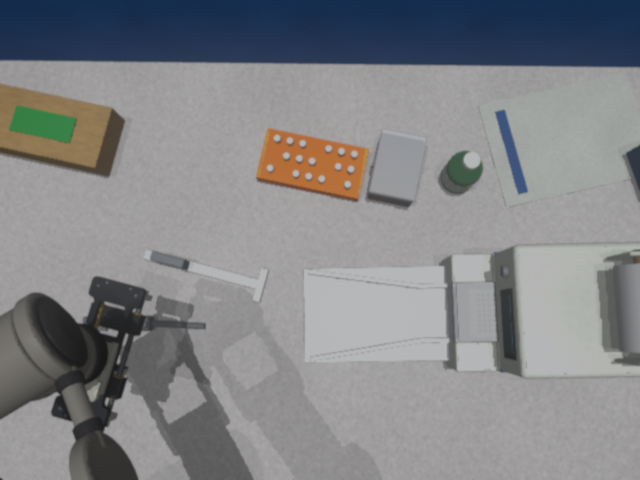

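View pics/scene11.png

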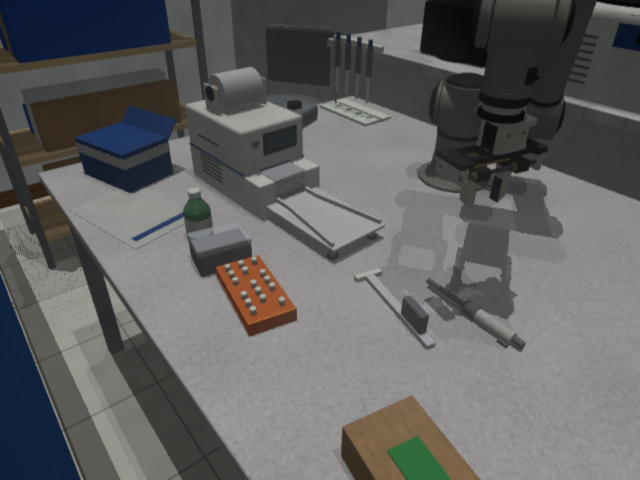

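View pics/c11s.png

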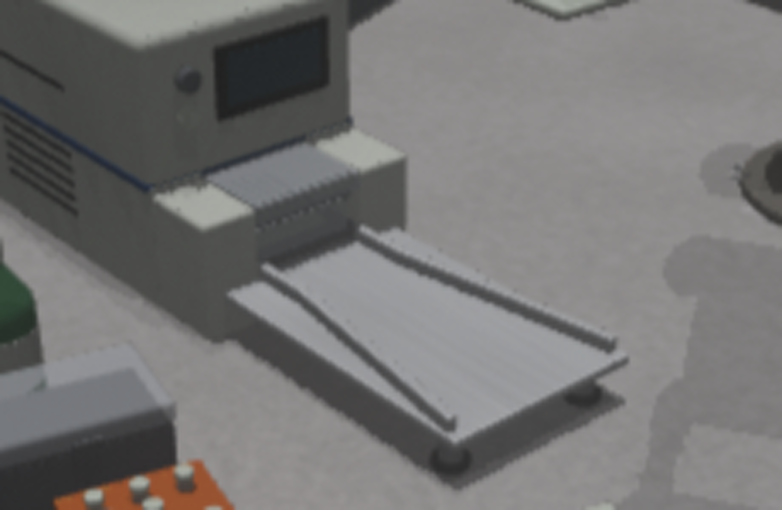

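The stick lies flat on the bench at (205,275) in the top view. The bed is clear, the flap looks as it did before the plate went in, and the other things sit at their starting pixels.

```bash
python3 -c "
from cell import hand_in
print(hand_in())"
```

```text
the job is handed in; nothing more can be done
None
```

I fed the microplate along the bed with the push stick, under the flap and past the shoe, until it came up against the back stop. I then drew the stick out, laid it flat on the bench where it had been, and handed in. `hand_in` gives no verdict, so the job is not confirmed beyond the checks below.

- **Plate home:** the shoe and drag took 5–8 N. At the stop the reading climbed with the rubber's slope, and the highest I saw was 18 N, against the 25 N limit. The last top view puts the plate's front edge about 166 mm in, while the arm's position at the stop gave about 168 mm. Both are good to about 2 mm and fall at the near end of the stop's 166–190 mm range.
- **Square:** the plate's yaw measured -1.525 rad, against about -1.526 for the bed.
- **Stick:** the force showed it settle on the bench before I let go, at the same tool height as when I picked it up.
- **Flap and bystanders:** by eye, the flap hangs shut and the pipette, tip box, tube rack and reagent bottle sit where they started. I did not measure the flap's angle.
- **Contacts:** I saw no sign of the gripper touching the plate or the sealer. The arm ended clear of everything at about 29 s.

No check failed. The only mismatch was the 2 mm between the two depth figures.

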